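Reset the length stop of a strip cutter and feed the strip to it

TASK

Set the strip cutter's length stop to its long setting: with a fingertip press the orange spring catch down inside its window and, keeping it down, push the aluminium stop slide away from the blade until it comes to its end and the catch springs up in the slide's other window. Then push the timber strip gently along its groove from its free end until it rests against the dark stop bar. Only press and push: do not grip or lift the strip, and leave the raised blade arm, the two cut beams, the glue bottle and the barrel alone.

Things in the scene. Friction and masses are not known exactly. Their poses are not given: they have to be found in the camera images.
- cutter: strip cutter for model timber, fixed: grey board 150 mm wide (x -75 to +75), 472 mm long (y -222 to +250), top face 12 mm above the table. Origin: on the table at the cutting line (y = 0). z is up; y is the feed direction (strip and stop slide both travel to +y); x points away from the robot's side. The strip's groove runs along y at x = +30 mm, the stop slide's rail at x = -30 mm
- groove (a point): point on the board at the middle of the groove's width, on the cutting line, 12 mm above the table. The groove is formed by two aluminium lips along cutter y, each 5 mm wide, 17.5 mm apart inside, tops 16.5 mm above the table (4.5 mm over the board), from y = -218 to +150 mm, interrupted only at the blade. Axes as the cutter's
- catch_top (a point): centre of the top of the orange spring catch, a block 34 (cutter x) by 37 mm (cutter y) in the rail that moves straight down. Up, its top is 30 mm above the table, 5 mm over the slide's plate; it must go at least 10 mm down before the slide can pass over it, and stops 14 mm down, 16 mm above the table (the rail's bed, 46 mm wide, is 4 mm lower)
- catch (a joint): how far the spring catch is pressed down, m: 0 up, 0.014 fully down. Spring force 3 N when up, 6.5 N fully down. The slide holds it down while the web between the windows is over it; it springs up by itself when a window stands over it
- stop_slide (a joint): travel of the stop slide along cutter +y, m: about 0 at the short setting (start; 1.5 mm of play each way while locked), 0.060 at the long setting (travel ends rigidly at 0.0615). It slides with about 1 N of friction, and up to 1.5 N more where it rubs over the catch
- far_window (a point): centre, at the plate's top, of the slide's window farther from the blade. The slide is an aluminium plate 128 mm long, 66 wide, 5 thick, top 25 mm above the table, with two windows, each 40 (cutter y) by 46 mm (cutter x). At the start the catch stands up in this one and locks the slide; shut fingers fit in, press the catch and push the slide by the window's +y edge
- near_window (a point): centre, at the plate's top, of the slide's other window, nearer the blade, 60 mm from the far one (a 20 mm web lies between them); at the long setting the catch stands up in this one
- stop_face (a point): point on the blade-side face of the dark steel stop bar fixed to the slide: on the groove's centre line, 20 mm above the table. The bar is 12 mm thick, reaches across the groove and rises to 39 mm above the table. Axes as the cutter's
- strip_mid (a point): centre of the loose timber strip, pale wood, 16 x 16 x 180 mm, about 50 g, lying in the groove, its length along the cutter's y; centre 20 mm, top 28 mm above the table. Under 1 N slides it
- strip_head (a point): centre of the end face of the strip that must meet the stop bar (its cutter +y end)
- strip_tail (a point): centre of the strip's other, free end face (cutter -y end), where it is pushed; nothing but the groove lies behind it
- blade_arm: raised cutting arm with blade and black grip, fixed, leaning a little back from upright at the rear of the board: cutter x = 80 to 140 mm, within 18 mm either side of y = 0, up to 195 mm above the table. Origin: that of the cutter
- beam_a: loose cut beam, pale wood, 16 x 45 x 16 mm, lying on the board on the robot's side, at cutter x about -49, y about -83 mm; origin under its centre. A bystander
- beam_b: second loose cut beam of the same size, at cutter x about -49, y about -159 mm. A bystander
- glue: small white glue bottle with orange cap, 30 x 30 x 74 mm, standing on the table behind the board (cutter x about 104, y about 125 mm); origin under its centre. A bystander
- barrel: small dark model barrel, 27 x 27 x 34 mm, standing on the table behind the board (cutter x about 104, y about -140 mm); origin under its centre. A bystander

How it is judged (in metres and radians):
On the way, in this order (a step that is already met when the one before it is completed fails the run):
1. the catch is held down while the stop slide starts to pass over it (value of joint catch above 0.0095 m and value of joint stop_slide between 0.004 and 0.055 m), for 0.05 s.
2. the slide is at the long setting and the catch has sprung up in the window nearer the blade (value of joint stop_slide above 0.057 m and value of joint catch below 0.003 m), for 0.2 s.
At the end, for the whole second after the job is handed in: the stop slide is at the long setting (travel over 57 mm) with the catch up (pressed less than 3 mm), and the strip lies flat in its groove (centre line within 3 mm, centre no more than 22 mm above the table) with its head within 3 mm of the stop bar (all of step 2 and y of strip_head in the frame of stop_face between -0.003 and 0.002 m and x of strip_head in the frame of cutter between 0.027 and 0.033 m and x of strip_tail in the frame of cutter between 0.027 and 0.033 m and height (world z) of strip_mid below 0.022 m); the robot touches nothing.
It fails at once if the strip is lifted out of its groove (height (world z) of any of strip_mid, strip_head, strip_tail above 0.025 m).
It fails at once if the strip is gripped or shoved with more than 35 N (contact force between the fingers and strip above 35 N).
It fails at once if the blade arm is touched (contact force between any of the fingers, the arm and blade_arm above 1 N).
It fails at once if a cut beam, the glue bottle or the barrel is moved by more than 15 mm or lifted (distance of any of beam_a, beam_b, glue, barrel from where it was at the start of the episode above 0.015 m).
It also fails if it takes over 45 s, if anything falls off the work surface, if the arm or the gripper's body presses on something with over 40 N, if the wrist force passes 120 N, or if a joint passes its speed limit or range.

ROBOT

A 6-joint arm with a two-finger parallel gripper is mounted at the origin on a cart in front of the work surface, level with it; the furniture and walls round the work are solid. World frame = base frame: x ahead of the robot, y to its left, z up, the work surface at z = 0. Lengths are in m, angles in degrees, forces in N, time in s.
With the tool pointing down it reaches from about 0.25 to 0.775 m from the base axis. Payload 4 kg.
Tool frame: the origin (TCP) lies at the very end of the fingers, on their centre line; the grasp point (between the pads) lies 19 mm behind it; z points along the fingers, y is the line along which they close (so a half turn about z gives the same grasp; the last joint's range is limited). The gripper opens to 85 mm and grips with 20 to 120 N. Pads are 22 mm wide; open, the fingers measure 114 mm over their backs; the gripper's body (76 mm by 85 mm) begins 54 mm behind the grasp point. The pads swing forward as they close: fully open they stand 13 mm farther back than shut.
Start: joints at [65.483, 4.996, 78.535, -0, 96.463, -5.907], TCP at [0.176, 0.521, 0.231] pointing down, gripper open.
Joint ranges: [-177.83, 177.83], [-43.37, 116.18], [15.69, 146.23], [-61.86, 241.86], [9.47, 152.12], [-147.06, 147.06]. Speed limits (degrees/s): [159.86, 159.86, 180, 180, 180, 180].

INTERFACE

Orientations are given as a 3x3 rotation matrix whose columns are the frame's x, y, z axes.
In Python, from cell import r gives the robot as it stands.
- The arm moves only by the shell command python3 -m inch 'ROWS' [FORCE]. ROWS is JSON, a list of rows, each a list of 7 numbers: the turn, a rotation vector about the tool's x, y, z scaled (see below), then the shift along the tool's x, y, z scaled (see below), then the closure, from -1 (fully open) to 1 (shut). A call has 1 to 5 rows; each row shifts and turns the commanded pose from where the row before left it, along the tool's axes as they then stand; what a row does not reach is not made up. The controller multiplies each number of a shift by 2.5 cm and each number of a turn by 0.08 rad. A row lasts 1/10 s, in which the tool goes at most 50 mm and 8.59 degrees, less where a joint would pass 70% of its speed; a pose out of reach is approached as far as the arm can. A call with a number of a shift or a turn outside -1 to 1 is refused whole. A call with a gripper value outside its range is refused whole. The fingers move at their own pace and stop on an object; FORCE is the grip in N (left out, the last holds). Time passes only in rows, so rows that do not move let the fingers close. It gives the time, the measured TCP pose, the force, the opening and the grip force at its end, in the units of the state.
- r.get_obs(): the state, without advancing time (a new reading comes with each control period).
- r.grab_frame(name): name is "side" or "top" or "wrist"; returns a dict with "frame" (420x560x3 uint8, blue, green, red), "camera_matrix" (3x3 intrinsics, pixels), "extrinsics" (4x4, takes a point from camera to world coordinates). Camera axes: x right, y down, z forward; pixel columns grow to the right and rows downward; lengths in m; the calibration is good to about 2 mm. A picture is of the moment at which its call begins. There is no depth.
- r.close_job(): hands the job in; it is judged then, once.
Trained networks look in a picture, given as the dict that the camera call returned (one of the last four; its "shot" number tells which), for a name from the list of things; names that differ only in an ending like _2 or _b are one class to them, and where a whole thing is asked for, a point or a joint stands for the part that bears it (a point fixed in the world has none). Each returns a list of dicts, best first, with "conf" (0 to 1); they miss things now and then, are a little off and sometimes report something else, mostly with a low value. They report only what shows in the picture. A call takes as long as a camera call.
- r.recognise(picture, thing): "rect" ([centre column, centre row, width, height] as shares, 0 to 1, of the picture: columns of its width, rows of its height, round what is visible of it).
- r.outline_of(picture, thing): "region" (420x560 bool, what is visible of it) and "rect" ([centre column, centre row, width, height] as shares, 0 to 1, of the picture: columns of its width, rows of its height, round what is visible of it).
The state is a dict: "time_s": time; "qpos": joint angles; "qd": joint speeds; "tau": joint torques, N m; "eef_pos": TCP position; "orientation": TCP orientation; "ft_force": force on the tool from outside, world axes, zero at the start; "moment": the same for the moment, N m; "finger_gap": finger opening in m; "grasp_force": force on a finger pad.
Only numpy, scipy, OpenCV 4.12 (cv2) and the standard library are available. Lean on these libraries where they do the work, as an engineer would, in place of code of your own. Each camera call takes 0.05 s, during which the arm holds its last target. There are 200 camera calls.

## Working session

There is one attempt and no reset: what is moved stays moved. The work goes in short steps, Python scripts to look and compute and a shell command to move; the robot and the scene stay as the last step left them, time stands still between calls to the robot, and variables do not carry over. Pictures are saved under pics/ and viewed, at most 13 in all, crops included, and the job is handed in when it is done.

```bash
mkdir -p pics; ls
cat > h.py <<'E'
import numpy as np, cv2
from cell import r
def ray(p,uv):
    K=p["camera_matrix"];T=np.array(p["extrinsics"])
    d=T[:3,:3]@np.linalg.solve(K,np.array([uv[0],uv[1],1.]));return T[:3,3],d
def onz(p,uv,z):
    o,d=ray(p,uv);return o+d*(z-o[2])/d[2]
def proj(p,X):
    T=np.array(p["extrinsics"]);c=T[:3,:3].T@(np.array(X)-T[:3,3]);q=p["camera_matrix"]@c;return q[:2]/q[2]
E
python3 - <<'E'
from h import *
for n in("top","side"):
    p=r.grab_frame(n);cv2.imwrite(f"pics/{n}0.png",p["frame"])
    for t in("catch_top","strip_mid","stop_face","cutter","stop_slide","beam_a","glue","barrel","blade_arm"):
        for d in r.outline_of(p,t)[:2]:
            m=d["region"].astype(np.uint8);cs=max(cv2.findContours(m,0,2)[0],key=cv2.contourArea)
            b=cv2.boxPoints(cv2.minAreaRect(cs))
            print(n,t,round(d["conf"],2),np.round(b).astype(int).tolist())
o=r.get_obs();print(o["eef_pos"],o["orientation"],o["finger_gap"],o["time_s"])
E
```

```text
pics
top catch_top 0.85 [[180, 252], [198, 249], [200, 265], [182, 267]]
top stop_face 0.96 [[169, 223], [229, 216], [236, 269], [176, 277]]
top cutter 0.87 [[128, 170], [343, 143], [358, 259], [143, 286]]
top cutter 0.32 [[308, 176], [320, 176], [320, 188], [308, 188]]
top stop_slide 0.79 [[170, 223], [229, 216], [235, 269], [176, 277]]
top beam_a 0.72 [[284, 253], [303, 253], [303, 261], [284, 261]]
top beam_a 0.53 [[318, 245], [339, 242], [340, 250], [319, 253]]
top glue 0.74 [[170, 196], [180, 187], [194, 200], [184, 210]]
top glue 0.42 [[128, 171], [343, 144], [358, 260], [143, 287]]
top barrel 0.44 [[309, 176], [320, 176], [320, 188], [309, 188]]
side catch_top 0.58 [[198, 188], [215, 179], [221, 191], [204, 200]]
side strip_mid 0.83 [[268, 218], [276, 208], [341, 261], [334, 270]]
side stop_face 0.86 [[187, 188], [255, 161], [270, 200], [202, 226]]
side cutter 0.85 [[167, 178], [316, 116], [382, 275], [233, 337]]
side stop_slide 0.91 [[189, 188], [255, 163], [269, 200], [202, 224]]
side beam_a 0.71 [[249, 245], [259, 238], [272, 258], [262, 265]]
side beam_a 0.68 [[277, 270], [285, 260], [308, 277], [300, 288]]
side glue 0.72 [[255, 149], [268, 149], [268, 181], [255, 181]]
side barrel 0.67 [[346, 229], [359, 229], [359, 249], [346, 249]]
side blade_arm 0.63 [[290, 208], [298, 118], [318, 120], [309, 210]]
[0.17553691 0.52124897 0.23134752] [[-9.47700489e-01  3.19161059e-01  4.59910683e-05]
 [ 3.19161062e-01  9.47700485e-01  8.71742991e-05]
 [-1.57631161e-05  9.72936841e-05 -9.99999995e-01]] 0.08539753592610347 1.0
```

View pics/top0.png

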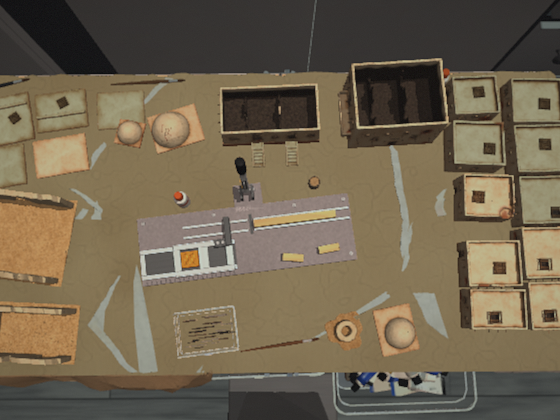

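View pics/side0.png

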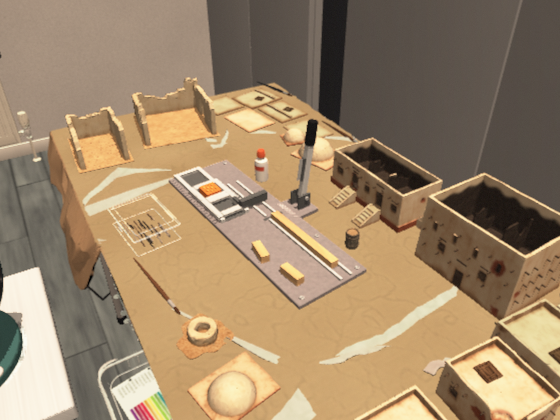

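Run:
```python
from h import *
p=r.grab_frame("top");s=r.grab_frame("side")
print("campos",np.array(p["extrinsics"])[:3,3],np.array(s["extrinsics"])[:3,3])
def best(p,t):
    d=r.outline_of(p,t)
    if not d:return None
    v,u=np.nonzero(d[0]["region"]);return np.array([u.mean(),v.mean()])
for t,z in(("catch_top",.03),("strip_mid",.028)):
  for c in(p,s):
    b=best(c,t)
    if b is not None: print(t,b,onz(c,b,z))
o1,d1=ray(p,best(p,"catch_top"));o2,d2=ray(s,best(s,"catch_top"))
a=np.linalg.lstsq(np.c_[d1,-d2],o2-o1,rcond=None)[0];print("tri catch",o1+a[0]*d1,o2+a[1]*d2)
b=[onz(p,q,.012) for q in((128,170),(343,143),(358,259),(143,286))]
b=np.array(b);print(b);c=b.mean(0)
e=(b[0]+b[3]-b[1]-b[2])[:2];print("c",c,"feed dir",e/np.linalg.norm(e),"len",np.linalg.norm(e)/2)
```

```text
campos [0.41485854 0.00183996 1.13511702] [ 0.20231941 -0.63330064  0.59797233]
catch_top [190.45059289 258.38735178] [0.49939803 0.19505417 0.03      ]
catch_top [209.30263158 189.9254386 ] [0.49353535 0.19011769 0.03      ]
strip_mid [294.40327381 217.87946429] [ 0.58595262 -0.02958165  0.028     ]
strip_mid [305.68158169 239.84287201] [ 0.58210375 -0.04597903  0.028     ]
tri catch [0.4997655  0.19589402 0.02519635] [0.49603026 0.19717208 0.02513406]
[[ 0.7002523   0.34192062  0.012     ]
 [ 0.75878866 -0.14202251  0.012     ]
 [ 0.49639901 -0.16777573  0.012     ]
 [ 0.44176909  0.29999745  0.012     ]]
c [0.59930227 0.08302995 0.012     ] feed dir [-0.11807577  0.99300459] len 0.4792104265010858
```

Top view: the catch is at (190,259), the dark stop bar at (227,232), the strip runs from (252,222) to (336,214), and the beams are at (293,257) and (329,248). The side view agrees. I'm now moving above the catch, turning the tool so y lies along the feed.

```bash
python3 -m inch '[[0,0,-1,-1,-1,0,1],[0,0,-1,-1,-1,0,1],[0,0,-1,-1,-1,0,1],[0,0,-1,-1,-1,0,1],[0,0,-1,-1,-1,0,1]]' 60; python3 -m inch '[[0,0,-0.5,-1,-1,0,1],[0,0,0,-1,-1,0,1],[0,0,0,-1,-1,0,1],[0,0,0,-1,-1,0,1],[0,0,0,-1,-1,0,1]]'
```

```text
time_s: 1.9
eef_pos: [0.2781, 0.3772, 0.2316]
orientation: [[-0.997, -0.079, 0.001], [-0.079, 0.997, 0.001], [-0.001, 0.0, -1.0]]
ft_force: [-0.1, 0.8, 0.6]
finger_gap: 0.012
grasp_force: 0.0
time_s: 2.4
eef_pos: [0.4163, 0.2664, 0.2315]
orientation: [[-0.993, -0.115, 0.0], [-0.115, 0.993, 0.0], [-0.001, 0.0, -1.0]]
ft_force: [0.6, -0.7, 0.1]
finger_gap: -0.0
grasp_force: 0.0
```

```bash
python3 -m inch '[[0,0,0,-0.6,-0.9,0,1],[0,0,0,-0.6,-0.9,0,1],[0,0,0,-0.6,-0.9,0,1],[0,0,0,-0.6,-0.9,0,1],[0,0,0,-0.5,-0.8,0,1]]'; python3 -m inch '[[0,0,0,0,0,0,1],[0,0,0,0,0,0,1]]'
cat > look.py <<'E'
from h import *
import sys
p=r.grab_frame("wrist");cv2.imwrite(f"pics/{sys.argv[1]}.png",p["frame"])
print(np.round(p["extrinsics"],3).tolist())
hsv=cv2.cvtColor(p["frame"],cv2.COLOR_BGR2HSV)
for t,z in(("catch_top",.03),("strip_mid",.028),("stop_slide",.025),("cutter",.012)):
    for d in r.outline_of(p,t)[:1]:
        cs=max(cv2.findContours(d["region"].astype(np.uint8),0,2)[0],key=cv2.contourArea)
        rr=cv2.minAreaRect(cs);b=cv2.boxPoints(rr)
        print(t,round(d["conf"],2),np.round(b).astype(int).tolist(),"c",np.round(onz(p,rr[0],z),4))
        print(np.round([onz(p,q,z)[:2] for q in b],4).tolist())
E
python3 look.py w1
```

```text
time_s: 2.9
eef_pos: [0.5008, 0.1654, 0.2313]
orientation: [[-0.993, -0.114, 0.0], [-0.114, 0.993, 0.0], [-0.0, -0.0, -1.0]]
ft_force: [-0.1, 0.4, -0.6]
finger_gap: -0.0001
grasp_force: 0.0
time_s: 3.1
eef_pos: [0.4999, 0.1665, 0.2312]
orientation: [[-0.993, -0.114, -0.001], [-0.114, 0.993, 0.001], [0.001, 0.001, -1.0]]
ft_force: [-0.3, 0.9, -0.4]
finger_gap: 0.0001
grasp_force: 0.0
[[-0.114, 0.956, 0.272, 0.432], [0.993, 0.109, 0.032, 0.158], [0.001, 0.274, -0.962, 0.372], [0.0, 0.0, 0.0, 1.0]]
catch_top 0.7 [[292, 171], [328, 171], [328, 205], [292, 205]] c [0.4979 0.1969 0.03  ]
[[0.4823, 0.1758], [0.478, 0.213], [0.5141, 0.2185], [0.5185, 0.1803]]
strip_mid 0.61 [[16, 232], [182, 232], [182, 249], [16, 249]] c [ 0.5836 -0.027   0.028 ]
[[0.5838, -0.1173], [0.5632, 0.064], [0.5833, 0.0646], [0.6043, -0.1194]]
stop_slide 0.73 [[222, 262], [222, 155], [342, 155], [342, 262]] c [0.5249 0.1703 0.025 ]
[[0.5954, 0.1096], [0.4747, 0.1017], [0.4605, 0.2257], [0.5799, 0.2456]]
cutter 0.83 [[-1, 145], [412, 142], [413, 306], [0, 308]] c [0.558  0.0868 0.012 ]
[[0.4928, -0.1375], [0.44, 0.3004], [0.633, 0.3453], [0.694, -0.1595]]
```

View pics/w1.png

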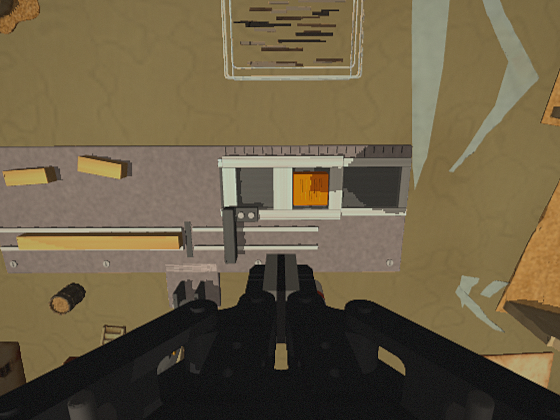

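The wrist view shows the catch at (310,188), with the far window at 292–330 around it. The web is at 284, the stop bar at 224–237, and the strip runs from (17,242) to (182,240). The tool heading is right within half a degree. Next I descend over the catch.

```bash
python3 -m inch '[[0,0,0,0,0.6,1,1],[0,0,0,0,0.6,1,1],[0,0,0,0,0,1,1],[0,0,0,0,0,1,1],[0,0,0,0,0,1,1]]'; python3 -m inch '[[0,0,0,0,0,1,1],[0,0,0,0,0,0.4,1],[0,0,0,0,0,0,1],[0,0,0,0,0,0,1]]'; python3 look.py w2
```

```text
time_s: 3.85
eef_pos: [0.496, 0.1972, 0.1055]
orientation: [[-0.993, -0.117, 0.0], [-0.117, 0.993, 0.0], [-0.0, 0.0, -1.0]]
ft_force: [1.1, 0.3, -0.1]
finger_gap: -0.0002
grasp_force: 0.0
time_s: 4.25
eef_pos: [0.4971, 0.1968, 0.0725]
orientation: [[-0.993, -0.115, 0.002], [-0.115, 0.993, 0.001], [-0.002, 0.0, -1.0]]
ft_force: [0.7, -0.4, 0.3]
finger_gap: 0.0003
grasp_force: 0.0
[[-0.115, 0.955, 0.274, 0.429], [0.993, 0.111, 0.033, 0.188], [0.001, 0.276, -0.961, 0.214], [0.0, 0.0, 0.0, 1.0]]
catch_top 0.64 [[251, 208], [313, 208], [313, 266], [251, 266]] c [0.4956 0.1967 0.03  ]
[[0.48, 0.1769], [0.4759, 0.2123], [0.5119, 0.2175], [0.5162, 0.1802]]
strip_mid 0.94 [[-1, 307], [74, 305], [75, 337], [0, 339]] c [0.5721 0.0467 0.028 ]
[[0.5639, 0.0239], [0.5569, 0.0709], [0.5806, 0.0702], [0.5878, 0.0217]]
stop_slide 0.97 [[124, 181], [341, 179], [342, 324], [125, 326]] c [0.511  0.1683 0.025 ]
[[0.474, 0.1024], [0.4583, 0.2266], [0.553, 0.2434], [0.571, 0.1019]]
cutter 0.86 [[0, 161], [461, 161], [461, 367], [0, 367]] c [0.525  0.1658 0.012 ]
[[0.4732, 0.0221], [0.441, 0.2998], [0.5876, 0.3395], [0.6262, 0.0045]]
```

View pics/w2.png

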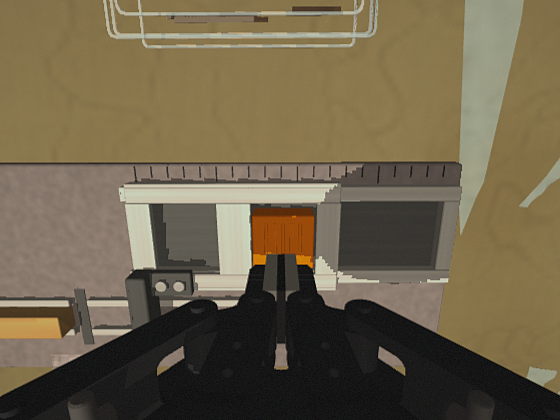

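The fingers at (264–300, 262) stand centred over the catch, which spans 251–316. Now pressing.

```bash
python3 -m inch '[[0,0,0,0,0,0.8,1],[0,0,0,0,0,0.6,1],[0,0,0,0,0,0.3,1],[0,0,0,0,0,0.3,1],[0,0,0,0,0,0.2,1]]'; python3 -m inch '[[0,0,0,0,0,0,1],[0,0,0,0,0,0,1]]'
```

```text
time_s: 5.0
eef_pos: [0.4962, 0.1962, 0.0168]
orientation: [[-0.993, -0.115, -0.001], [-0.115, 0.993, -0.0], [0.001, -0.0, -1.0]]
ft_force: [-3.6, -1.7, 6.2]
finger_gap: -0.0001
grasp_force: 3.0
time_s: 5.2
eef_pos: [0.4963, 0.1962, 0.0172]
orientation: [[-0.993, -0.115, -0.001], [-0.115, 0.993, -0.0], [0.001, -0.0, -1.0]]
ft_force: [-4.3, -1.7, 6.3]
finger_gap: -0.0002
grasp_force: 3.0
```

```bash
python3 -m inch '[[0,0,0,0,0.2,0,1],[0,0,0,0,0.2,0,1],[0,0,0,0,0.2,0,1],[0,0,0,0,0.2,0,1],[0,0,0,0,0.2,0,1]]'; python3 -m inch '[[0,0,0,0,0.2,0,1],[0,0,0,0,0.2,0,1],[0,0,0,0,0.2,0,1],[0,0,0,0,0.2,0,1],[0,0,0,0,0,0,1]]'
```

```text
time_s: 5.7
eef_pos: [0.4959, 0.2202, 0.0183]
orientation: [[-0.993, -0.115, 0.005], [-0.115, 0.993, -0.002], [-0.005, -0.003, -1.0]]
ft_force: [1.4, -4.4, 5.8]
finger_gap: 0.0
grasp_force: 3.3
time_s: 6.2
eef_pos: [0.493, 0.242, 0.0176]
orientation: [[-0.993, -0.115, 0.004], [-0.115, 0.993, 0.001], [-0.004, 0.001, -1.0]]
ft_force: [2.0, -2.2, 3.9]
finger_gap: 0.0002
grasp_force: 2.0
```

```bash
python3 -m inch '[[0,0,0,0,0.2,0,1],[0,0,0,0,0.2,0,1],[0,0,0,0,0.15,0,1],[0,0,0,0,0.1,0,1],[0,0,0,0,0,0,1]]'; python3 -m inch '[[0,0,0,0,0.1,0,1],[0,0,0,0,0.1,0,1],[0,0,0,0,0,0,1]]'
```

```text
time_s: 6.7
eef_pos: [0.4909, 0.2579, 0.0174]
orientation: [[-0.993, -0.115, 0.004], [-0.115, 0.993, 0.001], [-0.004, 0.001, -1.0]]
ft_force: [2.3, -2.8, 4.9]
finger_gap: 0.0003
grasp_force: 2.3
time_s: 7.0
eef_pos: [0.4903, 0.2627, 0.0174]
orientation: [[-0.993, -0.115, 0.003], [-0.115, 0.993, 0.001], [-0.003, 0.001, -1.0]]
ft_force: [2.4, -2.4, 5.5]
finger_gap: 0.0001
grasp_force: 2.5
```

```bash
python3 look.py w3
```

```text
[[-0.115, 0.954, 0.276, 0.421], [0.993, 0.11, 0.033, 0.254], [0.001, 0.278, -0.961, 0.158], [0.0, 0.0, 0.0, 1.0]]
catch_top 0.86 [[98, 237], [175, 237], [175, 307], [98, 307]] c [0.4914 0.2003 0.03  ]
[[0.4773, 0.1847], [0.4736, 0.2162], [0.5065, 0.2171], [0.5104, 0.1834]]
strip_mid 0.33 [[97, 237], [173, 235], [175, 306], [99, 308]] c [0.4923 0.1993 0.028 ]
[[0.4783, 0.1831], [0.4737, 0.2148], [0.5073, 0.2166], [0.5123, 0.1827]]
stop_slide 0.72 [[40, 202], [340, 195], [343, 361], [44, 368]] c [0.4961 0.2227 0.025 ]
[[0.4666, 0.1586], [0.4495, 0.2818], [0.5304, 0.2971], [0.5509, 0.1532]]
cutter 0.84 [[-1, 174], [381, 172], [382, 393], [0, 395]] c [0.5044 0.2191 0.012 ]
[[0.4601, 0.1322], [0.4396, 0.301], [0.559, 0.3258], [0.5841, 0.1183]]
```

View pics/w3.png

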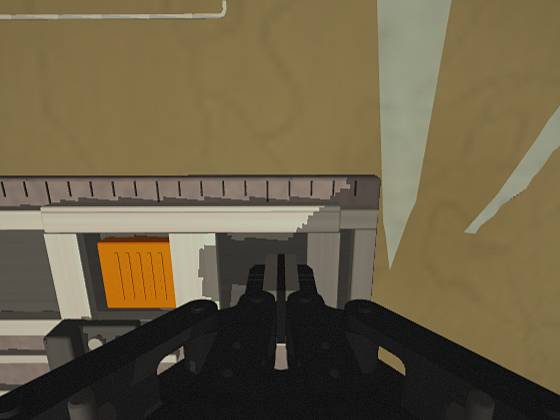

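The slide is nearly there. The catch (98–175) sits left of the web edge at 172, with about 4 mm of gap on its left, and its apparent size says it is still down. I'll push a few mm more.

```bash
python3 -m inch '[[0,0,0,0,0.1,0,1],[0,0,0,0,0,0,1]]'; python3 -m inch '[[0,0,0,0,0.06,0,1],[0,0,0,0,0,0,1]]';  python3 - <<'E'
from h import *
p=r.grab_frame("wrist");cv2.imwrite("pics/w4.png",cv2.resize(p["frame"][200:340,:300],None,fx=2,fy=2))
d=r.outline_of(p,"catch_top");print([(x["conf"],np.array(x["rect"])*[560,420,560,420]) for x in d[:1]])
E
```

```text
time_s: 7.45
eef_pos: [0.488, 0.2654, 0.016]
orientation: [[-0.993, -0.115, -0.001], [-0.115, 0.993, 0.001], [0.001, 0.001, -1.0]]
ft_force: [0.7, 0.5, 1.6]
finger_gap: 0.0
grasp_force: 0.7
time_s: 7.65
eef_pos: [0.4874, 0.2662, 0.0154]
orientation: [[-0.993, -0.115, -0.002], [-0.115, 0.993, -0.0], [0.002, -0.0, -1.0]]
ft_force: [-0.2, -1.4, 1.7]
finger_gap: 0.0001
grasp_force: 0.8
[]
```

View pics/w4.png

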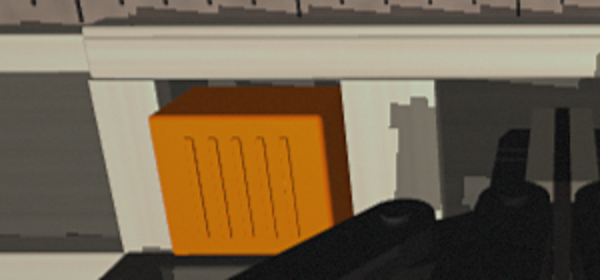

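The catch stands up proud in the near window (crop 150–350), so it has sprung up. I'll back off, lift, and travel to behind the strip's tail.

```bash
python3 -m inch '[[0,0,0,0,-0.15,0,1],[0,0,0,0,0,-0.6,1],[0,0,0,0,0,-1,1],[0,0,0,0,0,-1,1],[0,0,0,0,-1,-1,1]]'; python3 -m inch '[[0,0,0,0,-1,0,1],[0,0,0,0,-1,0,1],[0,0,0,0,-1,0,1],[0,0,0,0,-1,0,1],[0,0,0,0,-1,0,1]]';python3 -m inch '[[0,0,0,0,-1,0,1],[0,0,0,0,-1,0,1],[0,0,0,0,-1,0,1],[0,0,0,0,-1,0,1],[0,0,0,0,-1,0,1]]';python3 -m inch '[[0,0,0,-0.3,-1,0,1],[0,0,0,-0.6,-1,0,1],[0,0,0,-0.6,-1,0,1],[0,0,0,-0.5,-1,0,1],[0,0,0,-0.5,-1,0,1]]'; python3 -m inch '[[0,0,0,0,-1,0,1],[0,0,0,0,0,0,1],[0,0,0,0,0,0,1]]'; python3 look.py w5
```

```text
time_s: 8.25
eef_pos: [0.4915, 0.2395, 0.1084]
orientation: [[-0.993, -0.118, 0.001], [-0.118, 0.993, 0.002], [-0.001, 0.002, -1.0]]
ft_force: [0.1, -0.9, -0.1]
finger_gap: 0.0
grasp_force: 0.0
time_s: 8.75
eef_pos: [0.5063, 0.1126, 0.1076]
orientation: [[-0.993, -0.115, 0.001], [-0.115, 0.993, 0.001], [-0.001, 0.001, -1.0]]
ft_force: [0.7, 0.3, 0.2]
finger_gap: -0.0001
grasp_force: 0.0
time_s: 9.25
eef_pos: [0.5207, -0.0116, 0.1075]
orientation: [[-0.993, -0.115, 0.001], [-0.115, 0.993, 0.001], [-0.001, 0.0, -1.0]]
ft_force: [-0.5, -0.7, 0.6]
finger_gap: 0.0001
grasp_force: 0.0
time_s: 9.75
eef_pos: [0.5977, -0.1286, 0.1075]
orientation: [[-0.993, -0.115, 0.001], [-0.115, 0.993, 0.0], [-0.001, 0.0, -1.0]]
ft_force: [0.3, -0.8, 0.1]
finger_gap: -0.0002
grasp_force: 0.0
time_s: 10.05
eef_pos: [0.5998, -0.1527, 0.1069]
orientation: [[-0.994, -0.114, 0.001], [-0.114, 0.994, 0.001], [-0.001, 0.001, -1.0]]
ft_force: [1.1, 0.9, -0.1]
finger_gap: 0.0
grasp_force: 0.0
[[-0.114, 0.955, 0.273, 0.531], [0.994, 0.109, 0.033, -0.161], [0.001, 0.275, -0.961, 0.248], [0.0, 0.0, 0.0, 1.0]]
catch_top 0.53 [[332, 101], [406, 96], [408, 122], [334, 127]] c [ 0.5211 -0.1056  0.03  ]
[[0.5177, -0.1301], [0.5095, -0.0851], [0.5245, -0.0806], [0.533, -0.1265]]
strip_mid 0.73 [[327, 205], [559, 205], [559, 233], [327, 233]] c [ 0.5856 -0.0412  0.028 ]
[[0.5848, -0.1229], [0.5667, 0.0357], [0.5864, 0.0427], [0.6049, -0.1198]]
stop_slide 0.5 [[333, 99], [408, 95], [409, 123], [334, 127]] c [ 0.5205 -0.1038  0.025 ]
[[0.5162, -0.1294], [0.5083, -0.0823], [0.525, -0.0776], [0.533, -0.1258]]
cutter 0.56 [[278, 63], [559, 63], [559, 334], [278, 334]] c [ 0.5762 -0.0542  0.012 ]
[[0.497, -0.1668], [0.4759, 0.0168], [0.6763, 0.0881], [0.7025, -0.1437]]
```

View pics/w5.png

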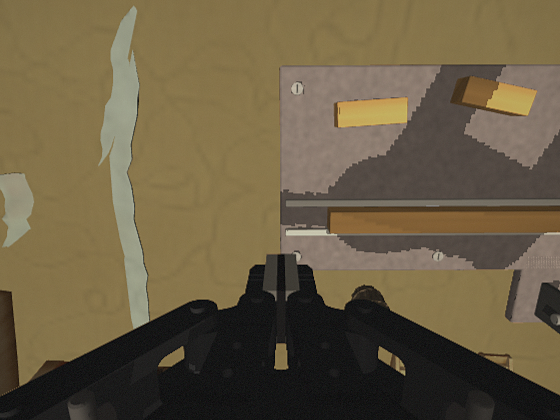

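Tail end at (327,220), i.e. (0.595,-0.121); the fingers are in line 32 mm behind. Descend and push.

```bash
python3 -m inch '[[0,0,0,0,0,1,1],[0,0,0,0,0,1,1],[0,0,0,0,0,1,1],[0,0,0,0,0,0.4,1],[0,0,0,0,0,0,1]]'; python3 -m inch '[[0,0,0,0,0.2,0,1],[0,0,0,0,0.2,0,1],[0,0,0,0,0.2,0,1],[0,0,0,0,0.2,0,1],[0,0,0,0,0.2,0,1]]';python3 -m inch '[[0,0,0,0,0.2,0,1],[0,0,0,0,0.2,0,1],[0,0,0,0,0.2,0,1],[0,0,0,0,0.2,0,1],[0,0,0,0,0.2,0,1]]';python3 -m inch '[[0,0,0,0,0.2,0,1],[0,0,0,0,0.2,0,1],[0,0,0,0,0.2,0,1],[0,0,0,0,0.2,0,1],[0,0,0,0,0.2,0,1]]'; python3 -m inch '[[0,0,0,0,0.2,0,1],[0,0,0,0,0.2,0,1],[0,0,0,0,0.2,0,1],[0,0,0,0,0.2,0,1],[0,0,0,0,0,0,1]]'
python3 - <<'E'
from h import *
p=r.grab_frame("top");cv2.imwrite("pics/t2.png",cv2.resize(p["frame"][180:300,120:370],None,fx=3,fy=3))
E
```

```text
time_s: 10.8
eef_pos: [0.5984, -0.1516, 0.0193]
orientation: [[-0.993, -0.116, -0.004], [-0.116, 0.993, 0.002], [0.004, 0.002, -1.0]]
ft_force: [-0.2, -0.0, -0.3]
finger_gap: -0.0003
grasp_force: 0.0
time_s: 11.3
eef_pos: [0.5972, -0.1272, 0.0219]
orientation: [[-0.993, -0.115, 0.001], [-0.115, 0.993, -0.0], [-0.001, -0.0, -1.0]]
ft_force: [-0.4, 0.3, 0.0]
finger_gap: -0.0
grasp_force: 0.0
time_s: 11.8
eef_pos: [0.5943, -0.1028, 0.0216]
orientation: [[-0.993, -0.115, 0.001], [-0.115, 0.993, -0.0], [-0.001, -0.001, -1.0]]
ft_force: [0.3, -1.0, 2.6]
finger_gap: 0.0002
grasp_force: 1.0
time_s: 12.3
eef_pos: [0.5914, -0.0779, 0.0216]
orientation: [[-0.993, -0.115, 0.001], [-0.115, 0.993, -0.0], [-0.001, -0.0, -1.0]]
ft_force: [0.5, -1.9, 3.2]
finger_gap: -0.0003
grasp_force: 1.6
time_s: 12.8
eef_pos: [0.589, -0.0572, 0.0215]
orientation: [[-0.993, -0.116, 0.0], [-0.116, 0.993, 0.001], [-0.0, 0.001, -1.0]]
ft_force: [-0.6, -1.2, 5.5]
finger_gap: 0.0001
grasp_force: 2.4
```

View pics/t2.png

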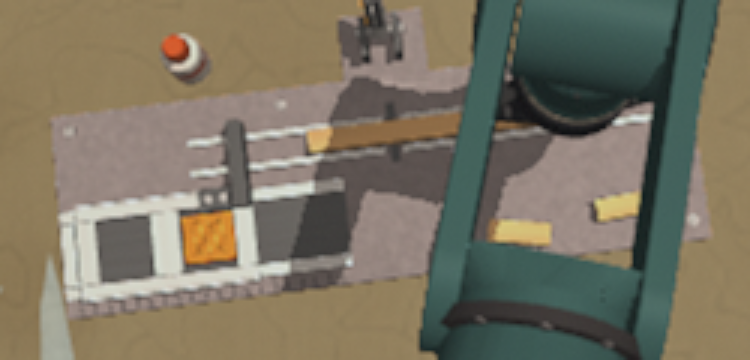

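The strip head is at crop (308,140) and the stop bar's face at about 247, which leaves a gap of about 43 mm. The slide, catch and bystanders are in order. Continuing, slower at the end.

```bash
python3 -m inch '[[0,0,0,0,0.2,-0.02,1],[0,0,0,0,0.2,0,1],[0,0,0,0,0.2,0,1],[0,0,0,0,0.2,0,1],[0,0,0,0,0.2,0,1]]'; python3 -m inch '[[0,0,0,0,0.1,0,1],[0,0,0,0,0.1,0,1],[0,0,0,0,0.1,0,1],[0,0,0,0,0.1,0,1],[0,0,0,0,0,0,1]]'
python3 - <<'E'
from h import *
p=r.grab_frame("top");cv2.imwrite("pics/t3.png",cv2.resize(p["frame"][200:260,165:255],None,fx=8,fy=8))
E
```

```text
time_s: 13.35
eef_pos: [0.5858, -0.0329, 0.0216]
orientation: [[-0.993, -0.115, -0.001], [-0.115, 0.993, 0.0], [0.0, 0.0, -1.0]]
ft_force: [-0.1, -1.6, 3.2]
finger_gap: -0.0002
grasp_force: 2.0
time_s: 13.85
eef_pos: [0.5846, -0.0228, 0.0216]
orientation: [[-0.993, -0.115, -0.001], [-0.115, 0.993, 0.001], [0.0, 0.001, -1.0]]
ft_force: [-0.7, 0.5, 2.0]
finger_gap: -0.0005
grasp_force: 1.0
```

View pics/t3.png

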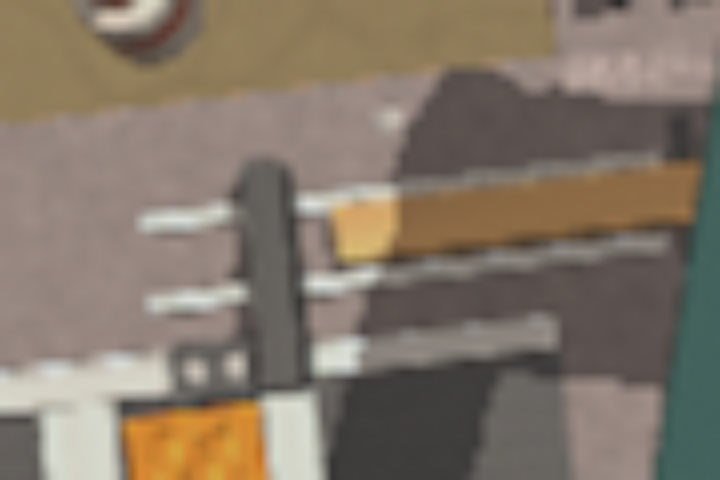

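The remaining gap (columns 300–332 at 8×) is about 4 px, or 9 mm. Pushing on slowly.

```bash
python3 -m inch '[[0,0,0,0,0.1,0,1],[0,0,0,0,0.1,0,1],[0,0,0,0,0,0,1]]'; python3 -m inch '[[0,0,0,0,0.06,0,1],[0,0,0,0,0,0,1]]'; python3 -m inch '[[0,0,0,0,0.06,0,1],[0,0,0,0,0,0,1]]'; python3 -m inch '[[0,0,0,0,0.06,0,1],[0,0,0,0,0,0,1]]'
```

```text
time_s: 14.2
eef_pos: [0.5841, -0.018, 0.0216]
orientation: [[-0.993, -0.115, -0.0], [-0.115, 0.993, 0.001], [0.0, 0.001, -1.0]]
ft_force: [0.4, 0.0, 0.5]
finger_gap: 0.0004
grasp_force: 0.5
time_s: 14.4
eef_pos: [0.5839, -0.0167, 0.0216]
orientation: [[-0.993, -0.115, -0.0], [-0.115, 0.993, 0.0], [0.0, 0.001, -1.0]]
ft_force: [-0.7, 0.1, 0.8]
finger_gap: 0.0001
grasp_force: 0.3
time_s: 14.6
eef_pos: [0.5838, -0.0152, 0.0216]
orientation: [[-0.993, -0.115, -0.0], [-0.115, 0.993, 0.0], [0.0, 0.0, -1.0]]
ft_force: [-0.1, 0.3, 0.8]
finger_gap: 0.0004
grasp_force: 0.0
time_s: 14.8
eef_pos: [0.5837, -0.0138, 0.0217]
orientation: [[-0.993, -0.115, -0.0], [-0.115, 0.993, 0.0], [0.0, 0.0, -1.0]]
ft_force: [0.3, 1.2, 0.8]
finger_gap: 0.0
grasp_force: 0.0
```

```bash
for i in 1; do python3 -m inch '[[0,0,0,0,0.06,0,1],[0,0,0,0,0,0,1]]'|grep -E 'eef|ft|gras'; python3 -m inch '[[0,0,0,0,0.06,0,1],[0,0,0,0,0,0,1]]'|grep -E 'eef|ft|gras'; done
python3 - <<'E'
from h import *
p=r.grab_frame("top");a=p["frame"][200:260,165:225]
s=r.grab_frame("side");b=s["frame"][160:220,210:270]
cv2.imwrite("pics/t4.png",cv2.resize(np.hstack([a,b]),None,fx=6,fy=6))
E
```

```text
eef_pos: [0.5836, -0.0124, 0.0218]
ft_force: [0.1, 0.0, -0.4]
grasp_force: 0.1
eef_pos: [0.5837, -0.0122, 0.022]
ft_force: [-0.1, -4.2, -0.7]
grasp_force: 2.3
```

View pics/t4.png

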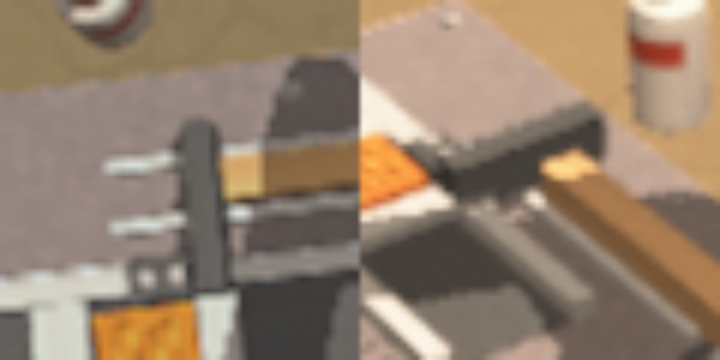

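The pushing force rose to 4 N and the tool stopped. Both views show the strip head against the bar. I'll retreat along −y, lift, and check.

```bash
python3 -m inch '[[0,0,0,0,-0.3,0,1],[0,0,0,0,-0.5,0,1],[0,0,0,0,-0.4,-0.6,1],[0,0,0,0,0,-1,1],[0,0,0,0,0,-1,1]]'|grep -E 'eef|ft'; python3 -m inch '[[0,0,0,0,-1,-1,1],[0,0,0,0,-1,-1,1],[0,0,0,0,-1,0,1],[0,0,0,0,-1,0,1],[0,0,0,0,0,0,1]]'|grep -E 'eef|ft';  python3 - <<'E'
from h import *
p=r.grab_frame("top");a=p["frame"][200:260,165:225]
s=r.grab_frame("side");b=s["frame"][160:220,210:270]
cv2.imwrite("pics/t5.png",cv2.resize(np.hstack([a,b]),None,fx=6,fy=6))
E
```

```text
eef_pos: [0.5868, -0.0417, 0.0881]
ft_force: [0.8, 0.0, 1.6]
eef_pos: [0.5987, -0.1439, 0.1384]
ft_force: [-0.3, 0.7, 0.0]
```

View pics/t5.png

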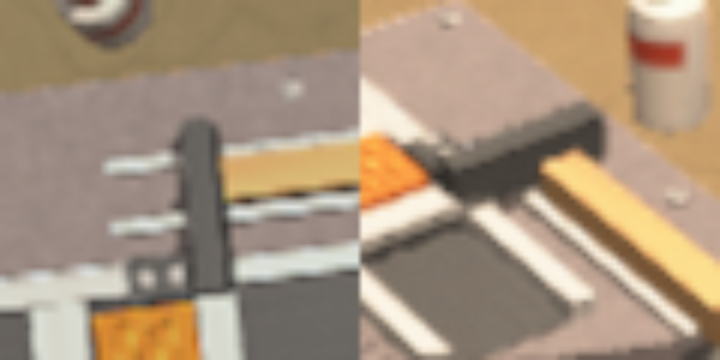

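The strip head touches the bar (crop column 220) and lies flat in the groove. The catch is up and the arm is clear, so I'm handing in.

```bash
python3 -c "
from cell import r
print(r.close_job())"
```

```text
the job is handed in; nothing more can be done
None
```

The job is handed in: the stop slide is at its long setting with the catch up in the near window, and the strip rests against the stop bar; the hand-in call returned no verdict.

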